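# Shim the rocking counter scale

### The arm

A 6-joint arm with a two-finger parallel gripper is mounted at the origin on the work surface. World frame = base frame: x ahead of the robot, y to its left, z up, the work surface at z = 0. Lengths are in m, angles in rad, forces in N, time in s.
With the tool pointing down it reaches from about 0.3 to 0.875 m from the base axis. Payload 4.2 kg.
Tool frame: the origin (TCP) lies on the centre line of the jaws, within the pads' length; the fingertips stand 22 mm ahead of it and the grasp point (between the pads) lies 3 mm ahead of it; y points along the fingers, x is the direction in which the jaws open and shut, and the axes are right-handed (so a half turn about y gives the same grasp; the last joint's range is limited). The gripper opens to 85 mm and grips with 20 to 120 N. Pads are 22 mm wide; open, the fingers measure 114 mm over their backs; the gripper's body (76 mm by 85 mm) begins 54 mm behind the grasp point. The pads swing forward as they close: fully open they stand 13 mm farther back than shut.
Start: joints at [-1.294, 0.32, 1.565, -0, 1.257, -0.02], TCP at [0.168, -0.55, 0.253] pointing down, gripper open.
Joint ranges: [-3.11, 3.11], [-0.84, 2.01], [0.21, 2.61], [-1.34, 4.49], [0.05, 2.63], [-2.56, 2.56]. Speed limits (rad/s): [2.57, 2.57, 3.14, 3.14, 3.14, 3.14].

### API

Orientations are given as a unit quaternion [w, x, y, z].
In Python, from rig import ctrl gives the robot as it stands. Calls block until the motion is done:
- ctrl.move_ptp(position, orientation): joint-space move of the TCP to a pose.
- ctrl.move_l(position, rot=None, velocity=0.15): straight line of the TCP; rot=None keeps the orientation; velocity is the mean speed in m/s.
- ctrl.move_joints(angles): joint-space move.
- ctrl.move_gripper(opening, newtons=None): opening from 0.0 (shut) to 1.0 (fully open); newtons is the grip in N (None keeps the last); returns when the fingers have stopped.
- ctrl.hold(seconds).
- ctrl.solve_ik(position, orientation): joint angles nearest the present ones, or None.
- ctrl.grab_frame(name): name is "side" or "top"; returns a dict with "img" (384x512x3 uint8, red, green, blue), "depth" (384x512 float32, m along the optical axis (not along the pixel's ray), 0 where there is no reading), "fov_y" (degrees; the focal length in pixels is half the picture's height over the tangent of half this angle, whatever the lens; pixels are square), "cx", "cy" (the principal point, pixels), "world_from_camera" (4x4, takes a point from camera to world coordinates). Camera axes: x right, y down, z forward; pixel columns grow to the right and rows downward; lengths in m; the calibration is good to about 2 mm. A picture is of the moment at which its call begins.
A pose or a line that the arm cannot do raises ctrl.PlanningError and nothing moves.
- ctrl.job_done(): hands the job in, once; it reports no verdict.
Trained networks look in the newest picture that a camera, given by its name, has taken for a name from the list of things; names that differ only in an ending like _2 or _b are one class to them, and where a whole thing is asked for, a point or a joint stands for the part that bears it (a point fixed in the world has none). Each returns a list of dicts, best first, with "confidence" (0 to 1); they miss things now and then, are a little off and sometimes report something else, mostly with a low value. They report only what shows in the picture. A call takes as long as a camera call. They do not tell look-alikes from the thing itself.
- ctrl.spot_in(camera, name): "bbox" ([centre column, centre row, width, height] in pixels, round what is visible of it).
- ctrl.regions_of(camera, name): "mask" (384x512 bool, what is visible of it) and "bbox" ([centre column, centre row, width, height] in pixels, round what is visible of it).
- ctrl.tip_of(camera, name): "at" ([column, row] in pixels: a listed point, or the origin of a listed thing).
Readings, each from a call of its own:
- ctrl.get_time_s(): time.
- ctrl.get_joints(): joint angles.
- ctrl.get_joint_velocities(): joint speeds.
- ctrl.get_joint_efforts(): joint torques, N m.
- ctrl.get_position(): TCP position.
- ctrl.get_eef_rot(): TCP orientation.
- ctrl.get_force(): force on the tool from outside, world axes, zero at the start.
- ctrl.get_moment(): the same for the moment, N m.
- ctrl.get_finger_gap(): opening from 0.0 (shut) to 1.0 (fully open).
Only numpy, scipy, OpenCV 4.12 (cv2) and the standard library are available. Lean on these libraries where they do the work, as an engineer would, in place of code of your own. Each camera call takes 0.05 s, during which the arm holds its last target. There are 200 camera calls.

### The job

The counter scale rocks because its front-left foot has lost its rubber pad. Without picking anything up, push the steel wedge shim along the counter, thin edge first, squarely under that foot until it is snug and the scale no longer rocks: all four feet bearing, the corner not jacked up, the scale not shoved out of its place. Then press down firmly with a fingertip on the cap of that corner to check that it does not give, let go, and leave everything else on the counter alone.

Things in the scene. Friction and masses are not known exactly. Their poses are not given: they have to be found in the camera images.
- scale: Grey bench scale, 5 kg, loose on four feet, with a steel platter 200 x 260 mm (top 75 mm up) and a display on a post at its rear right. Its front faces the robot, turned up to 20 degrees; left is the robot's left (+y). Origin: on the counter below the middle of the bare front-left foot; x to its rear, y to its left, z up. The platter begins 20 mm behind the origin.
- foot_front_left: The bare foot: a round steel stem 20 mm across, its flat underside 6 mm above the counter (no pad), under a lug 42 mm wide that reaches 21 mm in front of the stem's axis (underside 28 mm up) and carries a cap. Part of the scale; origin at counter level below the middle of the foot. A few newtons down on the cap rock the unshimmed scale.
- corner_cap (a point): Middle of the top of the round steel cap, 26 mm across, on the front-left corner, right above the bare foot; 52 mm above the counter. This is the place to press.
- foot_front_right: Padded foot, 32 mm across, of the front-right corner; origin on its underside, 200 mm to the right of the bare foot. The rear pair of feet, 240 mm further back, is padded too. If the corner is jacked up too far, this foot is the first to come off the counter.
- shim: Steel wedge 85 mm long, 38 mm wide, 2 mm thick at the thin edge rising evenly to 12 mm; 180 g, flat on the counter, aimed roughly at the bare foot. Origin under its middle, x to the thin edge, z up. It meets the foot when the thin edge is about 24 mm past the foot's axis; 1 to 3 mm on it is snug, the push rising steeply to 8 to 20 N; forced on, it jacks the corner up and the scale rocks again.
- shim_thin_edge (a point): Middle of the shim's thin edge, on the counter (42.5 mm ahead of the shim's origin).
- shim_thick_end (a point): Middle of the shim's upright thick end face (38 mm wide, 12 mm tall), the face to push on; 5 mm above the counter.
- jam_jar: Bystander: dark jam jar, 58 mm across, 75 mm tall, to the left of the shim. Origin under its middle.
- label_roll: Bystander: roll of paper labels, 64 mm across, 30 mm tall, lying flat to the right of the shim. Origin under its middle.
- honey_jar: Bystander: pink honey jar, 68 mm across, 115 mm tall. Origin under its middle.
- honey_jar_b: Bystander: amber honey jar, 68 mm across, 115 mm tall. Origin under its middle.
- syrup_bottle: Bystander: dark syrup bottle, 54 mm across, 170 mm tall. Origin under its middle.
- gift_carton: Bystander: brown gift carton 75 x 105 mm, 115 mm tall. Origin under its middle.
- honey_spoon: Bystander: wooden spoon 160 mm long, lying on the counter.
Mind the look-alikes: they are no part of the job. Several things look just like the shim: the one meant starts nearest to the robot's base.

How it is judged:
On the way, in this order (a step that is already met when the one before it is completed fails the run):
1. the shim is under the bare foot and bears it (contact force between shim and foot_front_left above 1.5 N and angle between scale's own z axis and vertical below 0.008 rad), for 0.2 s.
2. a fingertip presses down on the cap of that corner and it does not give way (all of step 1 and contact force between the fingers and foot_front_left above 4 N and horizontal distance between the grasp point and corner_cap below 0.04 m), for 0.2 s.
At the end, for the whole second after the job is handed in: The bare foot stands on the flat shim, entered thin edge first, within 14 mm of its centre line, loading it with over 1.5 N; the front-right pad still bears over 0.5 N; the scale is level within 0.45 degrees and within 20 mm (front-right foot 25 mm) of its place; all at rest (all of step 1 and contact force between foot_front_right and anything else above 0.5 N and y of foot_front_left in the frame of shim between -0.014 and 0.014 m and x of foot_front_left in the frame of shim above 0 m and angle between shim's own z axis and vertical below 0.05 rad and distance of scale from where it was at the start of the episode below 0.02 m and distance of foot_front_right from where it was at the start of the episode below 0.025 m and linear speed of each of shim, scale below 0.01 m/s); the robot touches nothing.
It fails at once if the shim is lifted, or stood on edge (height (world z) of shim above 0.012 m or angle between shim's own z axis and vertical above 0.35 rad).
It fails at once if the scale is lifted or tipped (height (world z) of scale above 0.012 m or angle between scale's own z axis and vertical above 0.07 rad).
It fails at once if the scale is shoved out of its place (distance of scale from where it was at the start of the episode above 0.03 m or distance of foot_front_right from where it was at the start of the episode above 0.04 m).
It fails at once if a bystander is disturbed (distance of any of jam_jar, label_roll, honey_jar, honey_jar_b, syrup_bottle, gift_carton, honey_spoon from where it was at the start of the episode above 0.02 m).
It also fails if it takes over 61 s, if anything falls off the work surface, if the arm or the gripper's body presses on something with over 40 N, if the wrist force passes 120 N, or if a joint passes its speed limit or range.

## Working session

There is one attempt and no reset: what is moved stays moved. The work goes in short steps, each a Python script; the robot and the scene stay as the last script left them, time stands still between calls to the robot, and variables do not carry over. Pictures are saved under pics/ and viewed, about 8 in all and at most 12, crops included, and the job is handed in when it is done.

```bash
ls; mkdir -p pics
cat > h.py <<'E'
import numpy as np, cv2
from rig import ctrl
def K(f):
    fl=f["img"].shape[0]/2/np.tan(np.radians(f["fov_y"])/2); return fl,f["cx"],f["cy"]
def ray(f,u,v):
    fl,cx,cy=K(f);T=np.array(f["world_from_camera"]);return T[:3,3],T[:3,:3]@np.array([(u-cx)/fl,(v-cy)/fl,1.])
def onz(f,u,v,z):
    o,d=ray(f,u,v);return o+d*(z-o[2])/d[2]
def dep(f,u,v):
    o,d=ray(f,u,v);return o+d*f["depth"][int(round(v)),int(round(u))]
def cloud(f):
    fl,cx,cy=K(f);T=np.array(f["world_from_camera"]);d=f["depth"];v,u=np.mgrid[:d.shape[0],:d.shape[1]]
    return np.stack([(u-cx)/fl*d,(v-cy)/fl*d,d],-1)@T[:3,:3].T+T[:3,3]
def save(img,n): cv2.imwrite("pics/"+n,np.ascontiguousarray(img[...,::-1]))
E
python3 - <<'E'
from h import *
np.set_printoptions(precision=4,suppress=True)
for c in("top","side"):
    f=ctrl.grab_frame(c);save(f["img"],c+"0.png");np.save(c+"0.npy",f,allow_pickle=True)
    print(c,f["fov_y"],np.array(f["world_from_camera"])[:3].tolist())
    for n in("shim_thin_edge","shim_thick_end","corner_cap","foot_front_left","shim","foot_front_right"):
        for r in ctrl.tip_of(c,n): print(n,np.round(r["at"],1),round(r["confidence"],2),onz(f,*r["at"],.052 if n=="corner_cap" else .005 if "thick" in n else 0)[:2])
    for r in ctrl.regions_of(c,"shim"): print("mask",r["bbox"],r["confidence"],r["mask"].sum())
print(ctrl.get_eef_rot(),ctrl.get_time_s())
E
```

```text
pics
top 52.07116427497477 [[-0.0267247841875673, -0.9754063504577931, 0.2187881107298496, 0.2918174527880916], [-0.9996212662045969, 0.027513826830615006, 0.0005598970023947156, -0.004151346018335555], [-0.006565825282956565, -0.21869028515172753, -0.9757722321928464, 1.3931437488739566]]
shim_thin_edge [219.7 211.2] 0.81 [0.5413 0.125 ]
shim_thin_edge [200.7 183.8] 0.8 [0.6448 0.1937]
shim_thin_edge [186.9 160.8] 0.64 [0.7341 0.2452]
shim_thin_edge [322.4 174.1] 0.64 [ 0.6688 -0.2528]
shim_thick_end [300.  166.6] 0.73 [ 0.6983 -0.1716]
shim_thick_end [175.3 190.6] 0.72 [0.6207 0.2851]
shim_thick_end [195.9 139.8] 0.51 [0.8136 0.2115]
shim_thick_end [222.9 235.6] 0.49 [0.4525 0.1138]
shim_thick_end [218.7 194.8] 0.16 [0.6007 0.1277]
corner_cap [220.1 192.7] 0.65 [0.5976 0.1183]
foot_front_left [218.1 195.6] 0.43 [0.5989 0.1304]
shim [314.  168.9] 0.68 [ 0.6895 -0.2233]
shim [188.9 188.4] 0.65 [0.6288 0.2367]
shim [220.1 226.2] 0.59 [0.4869 0.1239]
shim [189.3 146.9] 0.55 [0.7881 0.2368]
shim [222.5 197.1] 0.34 [0.5929 0.1144]
foot_front_right [276.7 200.4] 0.62 [ 0.5751 -0.0815]
mas
[... 737 characters left out ...]
244]
shim_thick_end [272.7 173.9] 0.63 [ 0.7029 -0.1878]
shim_thick_end [183.4 243.2] 0.58 [0.6072 0.2937]
corner_cap [228.5 204.1] 0.55 [0.6133 0.1124]
foot_front_left [232.  222.4] 0.54 [0.588  0.1229]
shim [250.8 235.9] 0.65 [0.4982 0.1285]
shim [357.9 194.6] 0.64 [ 0.3981 -0.2975]
shim [169.1 209.2] 0.51 [0.788 0.22 ]
shim [194.1 230.6] 0.47 [0.6383 0.2321]
shim [279.1 174.8] 0.41 [ 0.687  -0.2066]
foot_front_right [277.7 197. ] 0.54 [ 0.5859 -0.0873]
mask [168.6, 214.6, 15.7, 21.2] 0.78 242
mask [253.1, 236.1, 28.6, 17.9] 0.69 290
mask [191.5, 232.9, 27.8, 21.6] 0.62 223
mask [283.5, 215.7, 23.6, 19.2] 0.49 337
mask [280.5, 174.5, 15.7, 3.8] 0.47 78
[-0.5684  0.5685 -0.4205  0.4206] 0.8
```

Run:
```python
from h import *
np.set_printoptions(precision=4,suppress=True)
t=np.load("top0.npy",allow_pickle=True).item();s=np.load("side0.npy",allow_pickle=True).item()
a=cv2.resize(t["img"][120:260,150:350],None,fx=4,fy=4,interpolation=cv2.INTER_CUBIC)
b=cv2.resize(s["img"][150:290,150:350],None,fx=4,fy=4,interpolation=cv2.INTER_CUBIC)
save(a,"a.png");save(b,"b.png")
for c,f in(("top",t),("side",s)):
    P=cloud(f)
    x,y,z=P[...,0],P[...,1],P[...,2]
    tab=(abs(x-.45)<.1)&(abs(y-.12)<.12)&(abs(z)<.004);print(c,"table z",np.median(z[tab]))
    for r in ctrl.regions_of(c,"shim"):
        m=r["mask"];q=P[m];print(q.mean(0))
        if np.linalg.norm(q.mean(0)[:2]-[.495,.123])<.04:
            q=q[q[:,2]>-.002] ; mm=m.astype(np.uint8)
            v,u=np.nonzero(m);w=np.array([onz(f,a,b,.006) for a,b in zip(u,v)])[:,:2]
            rc=cv2.minAreaRect((w*1000).astype(np.float32));print("rect",rc)
            ax=np.linalg.svd(w-w.mean(0))[2][0];print("axis",np.degrees(np.arctan2(*(ax*np.sign(ax[0]))[::-1])),w.mean(0))
    cap=(abs(x-.6)<.03)&(abs(y-.12)<.03)&(abs(z-.052)<.003);print("cap",cap.sum(),P[cap].mean(0),P[cap].min(0),P[cap].max(0))
    pl=(abs(x-.72)<.15)&(abs(y-.03)<.2)&(abs(z-.075)<.003);rc=cv2.minAreaRect((P[pl][:,:2]*1000).astype(np.float32));print("platter",rc,P[pl].mean(0))
    for n in("jam_jar","label_roll","honey_jar","syrup_bottle","gift_carton","honey_spoon","scale"):
        for r in ctrl.tip_of(c,n): print(n,np.round(r["at"]),round(r["confidence"],2),onz(f,*r["at"],0)[:2])
```

```text
top table z 0.00029216798881881445
[ 0.6814 -0.2178  0.0142]
[0.774  0.227  0.0196]
[0.4938 0.1229 0.0119]
rect ((494.4554443359375, 123.64649200439453), (42.673805236816406, 86.11079406738281), 89.38972473144531)
axis -1.9693453260794334 [0.4946 0.1234]
[0.6325 0.2379 0.0126]
cap 37 [0.5895 0.1205 0.0517] [0.5716 0.1013 0.049 ] [0.6118 0.1365 0.0549]
platter ((706.3405151367188, 12.794357299804688), (260.0587158203125, 206.83370971679688), 86.03827667236328) [0.7028 0.0115 0.0743]
jam_jar [368. 230.] 0.71 [ 0.4595 -0.4031]
jam_jar [172. 220.] 0.56 [0.514  0.2947]
label_roll [260. 224.] 0.72 [ 0.4909 -0.0175]
label_roll [219. 196.] 0.3 [0.5977 0.1275]
honey_jar [370. 183.] 0.74 [ 0.6288 -0.4238]
honey_jar [368. 223.] 0.64 [ 0.4842 -0.4054]
honey_jar [221. 234.] 0.2 [0.4572 0.1195]
syrup_bottle [144. 174.] 0.93 [0.6883 0.4033]
syrup_bottle [256. 220.] 0.41 [ 0.5061 -0.0044]
gift_carton [126. 224.] 0.65 [0.5052 0.4606]
scale [222. 196.] 0.94 [0.5966 0.1151]
scale [370. 228.] 0.62 [ 0.4643 -0.4096]
side table z -0.0010745228557712538
[0.7606 0.2411 0.0132]
[0.4909 0.1279 0.0047]
rect ((
[... 163 characters left out ...]
[0.4925 0.0026 0.0187]
[ 0.6782 -0.2239  0.0036]
cap 52 [0.6029 0.1215 0.0508] [0.577  0.0903 0.0492] [0.6267 0.1442 0.0535]
platter ((707.6521606445312, 15.529678344726562), (262.6106262207031, 214.2140655517578), 87.03373718261719) [0.7091 0.029  0.073 ]
jam_jar [205. 260.] 0.81 [0.5103 0.2925]
label_roll [281. 220.] 0.87 [0.4893 0.0054]
honey_jar [321. 162.] 0.85 [ 0.64   -0.4061]
honey_jar [356. 177.] 0.78 [ 0.4705 -0.3992]
syrup_bottle [142. 244.] 0.59 [0.6923 0.3766]
gift_carton [153. 296.] 0.56 [0.5002 0.464 ]
gift_carton [355. 177.] 0.32 [ 0.4711 -0.3954]
honey_spoon [280. 215.] 0.5 [ 0.5077 -0.0108]
honey_spoon [356. 179.] 0.4 [ 0.4634 -0.3903]
scale [229. 221.] 0.73 [0.6007 0.1258]
```

View pics/a.png

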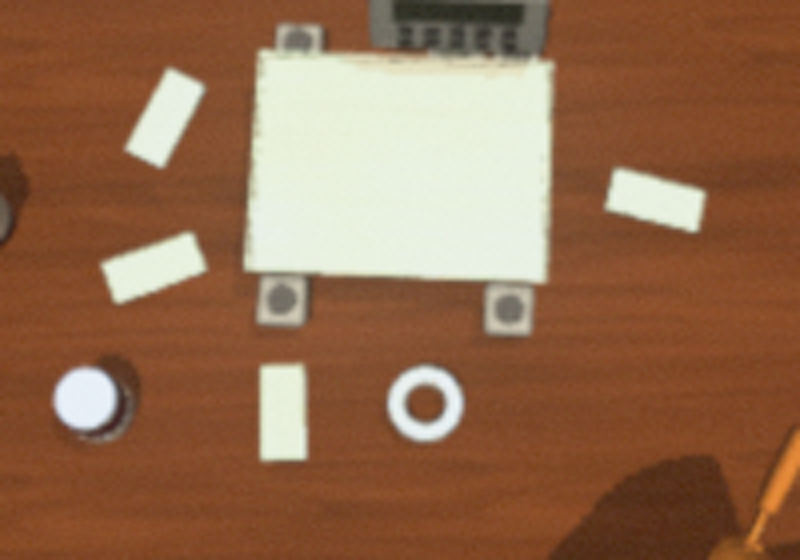

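View pics/b.png

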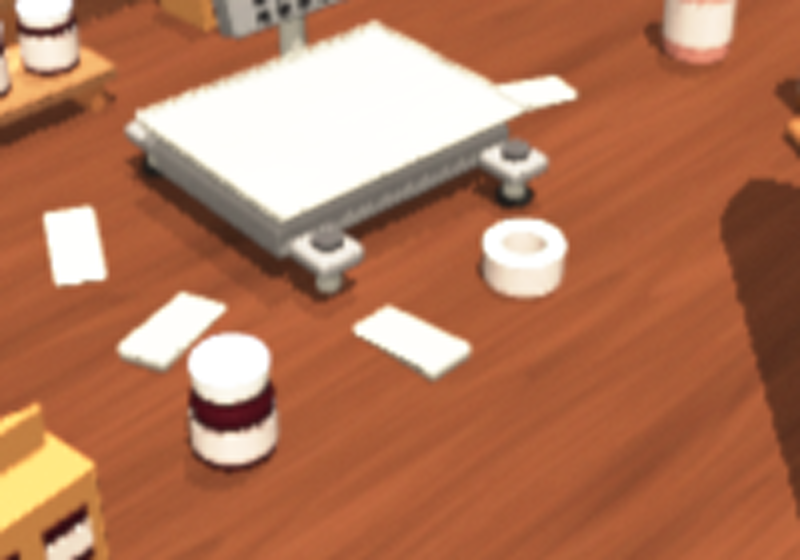

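```bash
cat > meas.py <<'E'
from h import *
np.set_printoptions(precision=4,suppress=True)
def blobs(f,cond,lo,hi):
    n,l,st,c=cv2.connectedComponentsWithStats(cond.astype(np.uint8))
    return [(i,c[i],l==i) for i in range(1,n) if lo<st[i,4]<hi]
def measure(f,c,near=(.494,.125),cap=(.595,.12)):
    S=4;img=cv2.resize(f["img"],None,fx=S,fy=S,interpolation=cv2.INTER_CUBIC)
    hsv=cv2.cvtColor(img,cv2.COLOR_RGB2HSV);H,Sa,V=[hsv[...,i].astype(int) for i in range(3)]
    px=lambda p:((p[0]+.5)/S-.5,(p[1]+.5)/S-.5)
    out={}
    for i,ce,m in blobs(f,(Sa<75)&(V>150),1500,12000):
        w=onz(f,*px(ce),.006)[:2]
        if np.hypot(*(w-near))<.05:
            v,u=np.nonzero(m); W=np.array([onz(f,*px(q),.007)[:2] for q in zip(u,v)])
            r=cv2.minAreaRect((W*1000).astype(np.float32)); ax=np.linalg.svd(W-W.mean(0),full_matrices=False)[2][0];ax*=np.sign(ax[0])
            print(c,"shim",np.round(r[0],1),np.round(r[1],1),"rect ang",round(r[2],1),"pca deg",round(np.degrees(np.arctan2(ax[1],ax[0])),2),W.mean(0))
    for i,ce,m in blobs(f,(Sa<70)&(V<150),200,1500):
        w=onz(f,*px(ce),.052)[:2]
        for n,g in(("FLcap",cap),("FRcap",(cap[0]-.012,cap[1]-.2))):
            if np.hypot(*(w-np.array(g)))<.04: print(c,n,w,m.sum(),px(ce))
E
python3 - <<'E'
from meas import *
for c in("top","side"): measure(np.load(c+"0.npy",allow_pickle=True).item(),c)
from scipy.spatial.transform import Rotation as R
q=ctrl.get_eef_rot();print(R.from_quat(np.r_[q[1:],q[0]]).as_matrix(),ctrl.get_force())
# target: approach -z = tool y ; jaw axis tool x along world y-ish
for yaw in(0,np.pi):
    x=np.array([-np.sin(yaw),np.cos(yaw),0]);y=np.array([0,0,-1.]);M=np.c_[x,y,np.cross(x,y)];qq=R.from_matrix(M).as_quat()
    for p in([.43,.123,.15],[.43,.123,.026],[.55,.123,.026],[.6,.12,.08]): print(yaw,ctrl.solve_ik(p,np.r_[qq[3],qq[:3]]))
E
```

```text
top shim [498.6 121.8] [41.7 86.4] rect ang 89.8 pca deg 0.56 [0.4981 0.1222]
top FLcap [0.5888 0.1029] 247 (np.float64(224.50860323886639), np.float64(195.03694331983806))
top FLcap [0.5915 0.1189] 639 (np.float64(219.9403364632238), np.float64(194.40277777777777))
top FRcap [ 0.5773 -0.0797] 618 (np.float64(276.8580097087379), np.float64(196.81796116504853))
side shim [492.7 125.7] [87.4 48.3] rect ang 2.6 pca deg 4.36 [0.4911 0.1268]
[[ 0.2924  0.      0.9563]
 [-0.9563 -0.0001  0.2924]
 [ 0.0001 -1.     -0.    ]] [0.275  0.2555 0.1014]
0 [ 0.2529  0.2207  1.997  -0.      0.9239 -1.3179]
0 [ 0.2529  0.4106  2.1415 -0.      0.5895 -1.3179]
0 [ 0.1996  0.5371  1.8703 -0.      0.7341 -1.3712]
0 [ 0.1786  0.5271  1.7033 -0.      0.9111 -1.3922]
3.141592653589793 [ 0.2529  0.2207  1.997  -0.      0.9239  1.8237]
3.141592653589793 [ 0.2529  0.4106  2.1415 -0.      0.5895  1.8237]
3.141592653589793 [ 0.1996  0.5371  1.8703 -0.      0.7341  1.7704]
3.141592653589793 [ 0.1786  0.5271  1.7033 -0.      0.9111  1.7494]
```

Look-alikes of the shim in the full top image are at (191,149), (188,187), (313,170) and (221,223). The shim I want is (221,223), nearest the base and in line with the bare foot (cap at (220,194)). The close crop confirms this.

```bash
cat >> h.py <<'E'
from scipy.spatial.transform import Rotation as R
def quat(deg):
    a=np.radians(deg);x=np.array([-np.sin(a),np.cos(a),0]);y=np.array([0,0,-1.])
    q=R.from_matrix(np.c_[x,y,np.cross(x,y)]).as_quat();return np.r_[q[3],q[:3]]
E
python3 - <<'E'
from h import *
np.set_printoptions(precision=4,suppress=True)
ctrl.move_ptp([.418,.122,.15],quat(1))
ctrl.move_gripper(.165)
ctrl.move_l([.418,.122,.034],velocity=.1)
ctrl.hold(.2);f0=np.array(ctrl.get_force());print(ctrl.get_time_s(),f0,ctrl.get_finger_gap())
z=.034
while z>.018:
    z-=.001;ctrl.move_l([.418,.122,z],velocity=.03);d=np.array(ctrl.get_force())-f0
    if d[2]>2.5:break
print(z,d,ctrl.get_position())
z0=ctrl.get_position()[2]+.003
ctrl.move_l([.418,.122,z0],velocity=.03);ctrl.hold(.1)
print(z0,np.array(ctrl.get_force())-f0,ctrl.get_time_s())
f=ctrl.grab_frame("side");save(cv2.resize(f["img"][150:290,150:350],None,fx=4,fy=4,interpolation=cv2.INTER_CUBIC),"c.png")
E
```

```text
6.35 [-0.1827  0.6859  0.9166] 0.16837073318740403
0.021999999999999992 [ 0.0565 -0.9747  4.3412] [0.4181 0.122  0.0223]
0.025309707731679155 [-0.0742 -1.023  -1.7272] 9.7083
```

View pics/c.png

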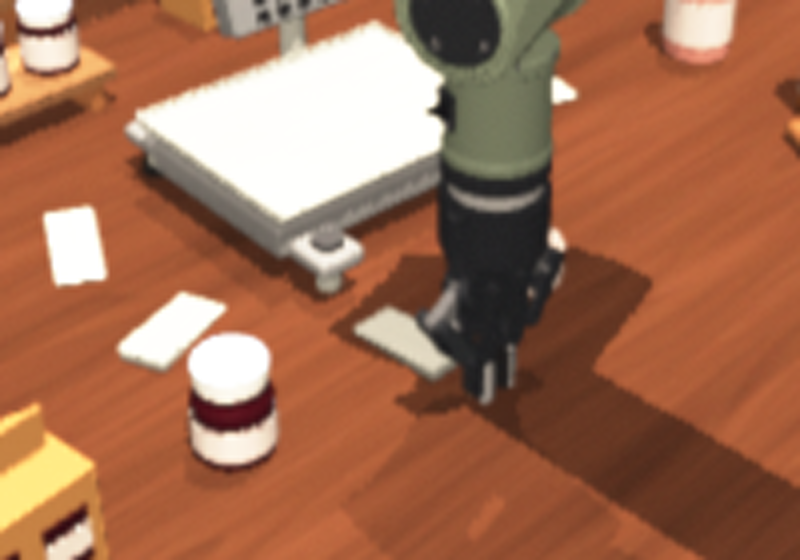

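Run:
```python
from meas import *
z=.0253;f0=np.array(ctrl.get_force())
ctrl.move_l([.436,.122,z],velocity=.05)
for x in np.arange(.440,.4901,.005):
    ctrl.move_l([x,.122,z],rot=quat(1-3*(x-.436)/.05),velocity=.04)
    print(round(x,3),(np.array(ctrl.get_force())-f0).round(2),end=' ')
ctrl.hold(.1);print(ctrl.get_time_s(),ctrl.get_position())
for c in("top","side"):
    f=ctrl.grab_frame(c);np.save(c+"1.npy",f,allow_pickle=True)
    for n,h in(("shim_thin_edge",0),("corner_cap",.052),("shim_thick_end",.005),("foot_front_left",0)):
        for r in ctrl.tip_of(c,n): print(c,n,np.round(r["at"],1),round(r["confidence"],2),onz(f,*r["at"],h)[:2])
    a=cv2.resize(f["img"][170:250,180:280],None,fx=4,fy=4,interpolation=cv2.INTER_CUBIC)
    globals()[c]=a
    measure(f,c,near=(.545,.122))
save(np.hstack([top,side]),"d.png")
```

```text
0.44 [ 0.57 -0.77  0.23] 0.445 [ 0.9   0.22 -0.11] 0.45 [ 0.3   0.18 -0.59] 0.455 [-0.18 -0.82  0.35] 0.46 [ 1.37 -0.01 -0.05] 0.465 [0.55 0.06 0.33] 0.47 [ 0.19  0.71 -0.06] 0.475 [ 0.02 -0.25 -0.78] 0.48 [ 0.85 -0.38 -0.67] 0.485 [ 0.61 -0.38 -0.91] 0.49 [ 0.18  0.66 -1.53] 13.3667 [0.4902 0.122  0.0253]
top shim_thin_edge [186.7 158.9] 0.82 [0.7415 0.246 ]
top shim_thin_edge [322.2 170.9] 0.59 [ 0.681  -0.2529]
top shim_thin_edge [199.3 183.4] 0.49 [0.6465 0.1988]
top corner_cap [145.9 174. ] 0.2 [0.6729 0.3807]
top shim_thick_end [178.2 190.7] 0.78 [0.6201 0.2746]
top shim_thick_end [194.1 138.1] 0.6 [0.8205 0.2183]
top shim_thick_end [302.1 168.5] 0.5 [ 0.6909 -0.179 ]
top foot_front_left [221.7 196.1] 0.38 [0.5967 0.1173]
top shim [555.4 163.2] [59.4 96. ] rect ang 13.9 pca deg -81.56 [0.5565 0.1617]
top FRcap [ 0.585  -0.0768] 500 (np.float64(275.959), np.float64(194.697))
top FRcap [ 0.5772 -0.0795] 687 (np.float64(276.81058951965065), np.float64(196.84697962154294))
side shim_thin_edge [168.1 217.8] 0.71 [0.7498 0.2499]
side shim_thin_edge [230.7 223. ] 0.68 [0.5886 0.1278]
side shim_thin_edge [201. 229.] 0.65 [0.6298 0.2124]
side shim_thin_edge [286.7 173.9] 0.51 [ 0.6713 -0.2323]
side corner_cap [231.1 207.1] 0.52 [0.5952 0.1178]
side shim_thick_end [184.1 240.8] 0.81 [0.6146 0.2858]
side shim_thick_end [165.2 203. ] 0.76 [0.8213 0.212 ]
side shim_thick_end [270.9 176.9] 0.65 [ 0.6921 -0.1663]
side shim_thick_end [250.4 233.2] 0.6 [0.5037 0.1247]
side foot_front_left [231.8 220.5] 0.55 [0.596  0.1166]
side shim [548.7 133.4] [28.2 94.7] rect ang 84.9 pca deg -8.58 [0.5498 0.1326]
```

View pics/d.png

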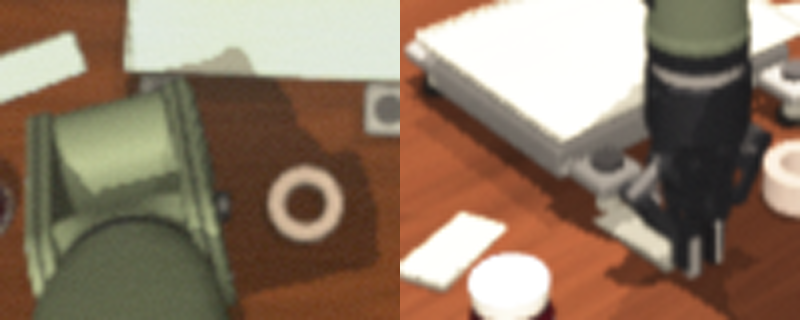

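Run:
```python
from meas import *
z=.0253;f0=np.array([0,0,0.])
def F(n=4):
    a=[]
    for _ in range(n): a.append(ctrl.get_force());ctrl.hold(.02)
    return np.mean(a,0)
x=.49
while x<.532:
    x+=.004 if x<.508 else .001
    s=min(1,(x-.49)/.03)
    ctrl.move_l([x,.122-.003*s,z],rot=quat(-2-2*s),velocity=.03)
    f=F();print(round(x,4),ctrl.get_position()[0].round(4),f.round(1))
    if f[0]<-7: break
print(ctrl.get_time_s())
f=ctrl.grab_frame("side")
for n,h in(("shim_thin_edge",0),("corner_cap",.052),("shim_thick_end",.005),("foot_front_left",0),("foot_front_right",0)):
    for r in ctrl.tip_of("side",n): print(n,np.round(r["at"],1),round(r["confidence"],2),onz(f,*r["at"],h)[:2])
save(cv2.resize(f["img"][170:270,180:310],None,fx=6,fy=6,interpolation=cv2.INTER_CUBIC),"e.png")
```

```text
0.494 0.4943 [-0.1  0.   0.5]
0.498 0.4983 [-0.  -0.3  0.2]
0.502 0.5023 [-0.4  0.3  0.3]
0.506 0.5063 [ 0.  -0.2  0.2]
0.51 0.5103 [ 0.1  0.1 -0.2]
0.511 0.511 [-0.2 -0.3 -0.2]
0.512 0.5119 [-0.9  0.   0.7]
0.513 0.5132 [-1.   0.4  0.1]
0.514 0.5142 [-0.4  0.2 -0.3]
0.515 0.5151 [-0.5 -0.5  0.3]
0.516 0.5161 [-1.4  0.  -0.4]
0.517 0.5171 [-0.4 -0.1 -0.1]
0.518 0.5181 [-0.5  0.3 -0.3]
0.519 0.519 [-1.1  0.2 -0.1]
0.52 0.5196 [-2.7  0.3  1.7]
0.521 0.5201 [-4.8  0.2  3.9]
0.522 0.5205 [-6.2  0.8  5.2]
0.523 0.5207 [-8.   0.8  6.1]
19.7333
shim_thin_edge [166.1 219.1] 0.76 [0.7483 0.2583]
shim_thin_edge [199.2 227.2] 0.72 [0.6409 0.2106]
shim_thin_edge [293.8 172.8] 0.56 [ 0.6577 -0.2581]
shim_thin_edge [225.  219.7] 0.46 [0.6143 0.1289]
corner_cap [231.3 207.3] 0.65 [0.594  0.1181]
shim_thick_end [273.1 177. ] 0.6 [ 0.6858 -0.1716]
shim_thick_end [165.6 203.3] 0.55 [0.8189 0.2121]
shim_thick_end [232.9 221.5] 0.55 [0.5844 0.1221]
shim_thick_end [186.1 241.7] 0.5 [0.6072 0.2842]
shim_thick_end [243.8 228.3] 0.42 [0.5351 0.1221]
shim_thick_end [228.8 209. ] 0.29 [0.6449 0.0854]
foot_front_left [234.3 221.4] 0.68 [0.5869 0.1142]
foot_front_right [279.4 201.7] 0.52 [ 0.562  -0.0696]
```

View pics/e.png

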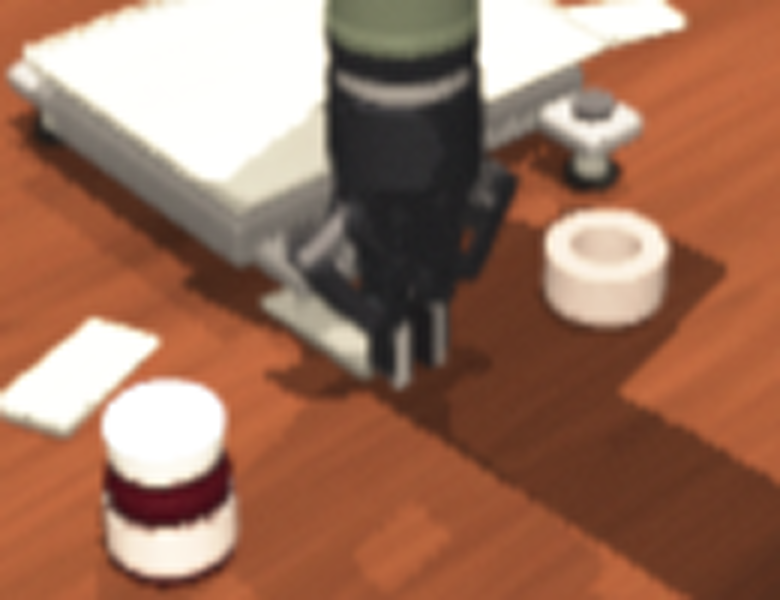

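Run:
```python
from meas import *
def F(n=6):
    a=[]
    for _ in range(n): a.append(ctrl.get_force());ctrl.hold(.02)
    return np.mean(a,0)
print(ctrl.get_position(),F().round(1))
q=quat(-4);z=.0253;x=.523
for _ in range(3):
    z+=.0005;ctrl.move_l([x,.119,z],rot=q,velocity=.03);print("z",z,ctrl.get_position(),F().round(1))
for _ in range(4):
    x+=.0007;ctrl.move_l([x,.119,z],rot=q,velocity=.03);f=F();print("x",x,ctrl.get_position(),f.round(1))
    if f[0]<-11:break
print(ctrl.get_time_s())
```

```text
[0.5207 0.1188 0.0252] [-8.   0.8  5.7]
z 0.0258 [0.5209 0.1188 0.0253] [-6.7  0.6  2.5]
z 0.0263 [0.521  0.1188 0.0254] [-5.4  0.6 -1.2]
z 0.0268 [0.521  0.1187 0.0256] [-5.5  1.1 -3.2]
x 0.5237 [0.5212 0.1186 0.0255] [-5.9  0.8 -2.3]
x 0.5244000000000001 [0.5214 0.1186 0.0255] [-7.   0.7 -1.6]
x 0.5251000000000001 [0.5215 0.1186 0.0255] [-8.5  0.9 -0.8]
x 0.5258000000000002 [0.5217 0.1186 0.0255] [-9.4  1.2  0.2]
22.5833
```

Run:
```python
from meas import *
ctrl.move_l([.505,.119,.0268],velocity=.03);ctrl.move_l([.45,.119,.0268],velocity=.1)
ctrl.move_l([.43,.119,.15],velocity=.2);ctrl.move_ptp([.36,-.06,.2],quat(-4));ctrl.move_gripper(0)
ctrl.hold(.2)
for c in("top","side"):
    f=ctrl.grab_frame(c);np.save(c+"2.npy",f,allow_pickle=True)
    for n,h in(("shim_thin_edge",0),("corner_cap",.052),("shim_thick_end",.005),("foot_front_left",0),("foot_front_right",0)):
        for r in ctrl.tip_of(c,n)[:5]:
            w=onz(f,*r["at"],h)[:2]
            if abs(w[0]-.58)<.06 and w[1]<.15 and w[1]>-.12: print(c,n,np.round(r["at"],1),round(r["confidence"],2),w)
    measure(f,c,near=(.55,.12))
    globals()[c]=cv2.resize(f["img"][170:250,190:290],None,fx=4,fy=4,interpolation=cv2.INTER_CUBIC)
print(ctrl.get_time_s(),ctrl.get_force())
save(np.hstack([top,side]),"f.png")
```

```text
top shim_thin_edge [219.9 199.1] 0.48 [0.5857 0.1239]
top corner_cap [220.  191.2] 0.48 [0.603  0.1186]
top shim_thick_end [221.2 213.7] 0.43 [0.5311 0.1192]
top foot_front_left [219.8 196.2] 0.69 [0.5965 0.1242]
top foot_front_right [278.7 199.7] 0.72 [ 0.5775 -0.0888]
top shim [576.7 120.7] [94.1 47.1] rect ang 4.4 pca deg 4.07 [0.5721 0.1197]
top FLcap [0.6034 0.1087] 415 (np.float64(222.81475903614458), np.float64(191.0159638554217))
top FRcap [ 0.5759 -0.0774] 1308 (np.float64(276.226873088685), np.float64(197.22477064220183))
top FLcap [0.5917 0.1189] 680 (np.float64(219.9264705882353), np.float64(194.35294117647058))
side shim_thin_edge [230.7 221. ] 0.57 [0.5964 0.1208]
side shim_thin_edge [224.3 216.8] 0.5 [0.6277 0.1201]
side corner_cap [231.8 208.1] 0.53 [0.5897 0.1199]
side shim_thick_end [244.5 232. ] 0.65 [0.5204 0.1332]
side foot_front_left [232.5 225.2] 0.49 [0.5761 0.1315]
side foot_front_right [280.6 199.2] 0.69 [ 0.5695 -0.0841]
side shim [589.8 111.9] [ 63.9 139. ] rect ang 68.5 pca deg -17.82 [0.5821 0.1137]
26.8 [-0.6334  0.3779 -0.3058]
```

View pics/f.png

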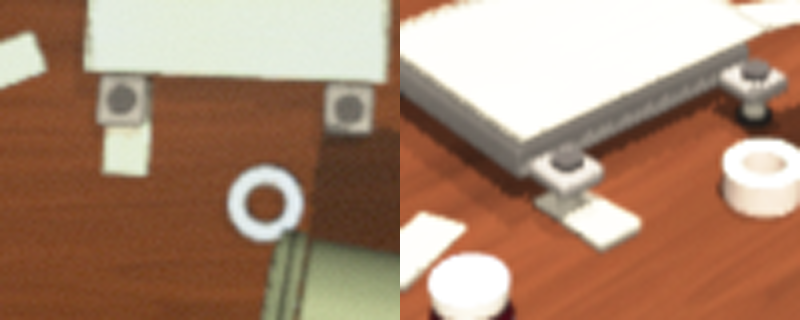

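The top crop shows the shim square under the lug at (125,150), with the cap at (121,99) where it was before. The side crop shows the stem standing on the wedge at (572,200). Next is the press on the cap.

Run:
```python
from meas import *
def F(n=4):
    a=[]
    for _ in range(n): a.append(ctrl.get_force());ctrl.hold(.02)
    return np.mean(a,0)
ctrl.move_ptp([.591,.119,.13],quat(-4));ctrl.move_l([.591,.119,.082],velocity=.06);ctrl.hold(.2)
f0=F();z=.082
while z>.064:
    z-=.001 if z>.077 else .0005
    ctrl.move_l([.591,.119,z],velocity=.02);f=F()-f0
    if f[2]>.8:print(round(z,4),ctrl.get_position().round(4),f.round(1))
    if f[2]>9:break
ctrl.hold(.6);print(ctrl.get_position(),(F()-f0).round(1),ctrl.get_time_s())
ctrl.move_l([.591,.119,.09],velocity=.04);ctrl.move_l([.591,.119,.15],velocity=.1);ctrl.move_ptp([.36,-.06,.2],quat(-4));ctrl.hold(.3)
for c in("top","side"):
    f=ctrl.grab_frame(c);measure(f,c,near=(.55,.12))
    globals()[c]=cv2.resize(f["img"][170:250,190:290],None,fx=4,fy=4,interpolation=cv2.INTER_CUBIC)
    P=cloud(f)
    pl=(abs(P[...,0]-.7)<.08)&(abs(P[...,1]-.013)<.1);A=P[pl];A=A[abs(A[:,2]-.075)<.006]
    P0=cloud(np.load(c+"0.npy",allow_pickle=True).item());B=P0[pl];B=B[abs(B[:,2]-.075)<.006]
    for q in(B,A): s=np.linalg.lstsq(np.c_[q[:,:2],np.ones(len(q))],q[:,2],rcond=None)[0];print("slope deg",np.degrees(s[:2]),len(q))
print(ctrl.get_time_s());save(np.hstack([top,side]),"g.png")
```

```text
0.0735 [0.5911 0.119  0.074 ] [-2.3  0.   5.7]
0.073 [0.5911 0.119  0.074 ] [-2.7 -0.3  8.2]
0.0725 [0.5911 0.119  0.074 ] [-3.2 -0.3 11.1]
[0.5911 0.119  0.074 ] [-3.3 -0.5 10.5] 34.2667
top shim [576.7 120.7] [94.  47.1] rect ang 4.4 pca deg 4.05 [0.5722 0.1196]
top FLcap [0.6034 0.1084] 426 (np.float64(222.9055164319249), np.float64(191.00352112676057))
top FRcap [ 0.5753 -0.0773] 1369 (np.float64(276.20169831994156), np.float64(197.3949050401753))
top FLcap [0.5917 0.119 ] 687 (np.float64(219.9070232896652), np.float64(194.36008005822416))
slope deg [-0.0419 -0.1135] 2236
slope deg [0.1652 0.057 ] 2254
side shim [589.8 111.9] [ 63.9 139. ] rect ang 68.5 pca deg -17.78 [0.5821 0.1137]
slope deg [0.0265 0.0354] 1208
slope deg [-0.0411  0.0452] 1227
37.1417
```

View pics/g.png

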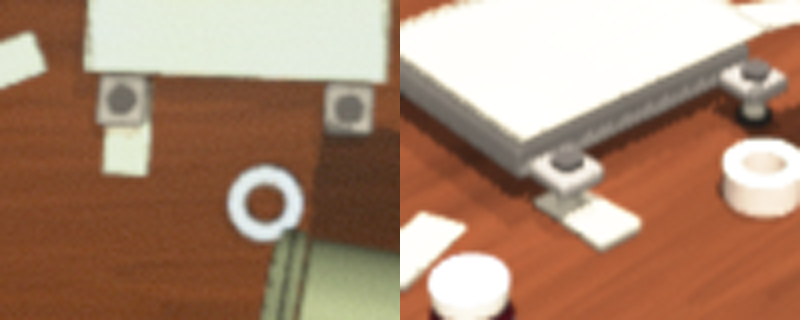

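Nothing has moved and the cap held under about 11 N, so I am handing in.

```bash
python3 -c "
from h import *
ctrl.job_done();print(ctrl.get_time_s())"
```

```text
the job is handed in; nothing more can be done
the job is handed in; nothing more can be done
```

I pushed the shim nearest the base, thin edge first, under the bare foot, checked the corner with a fingertip press, and handed the job in at about 37 s. No verdict was reported.

- **Push:** I stopped at a push of 9.4 N, about 2.5 mm past first contact with the foot, which is within the snug range. At first the fingers were also pressing down on the shim with about 6 N. I raised the fingers to relieve that before finishing the push.
- **Press:** I pressed the closed fingertip on the cap to about 11 N. Between 5.7 and 11 N the fingertip height did not change (0.0740 m), so the corner does not give. I then let go and moved the arm clear.
- **Last pictures:** The cap is within about 1 mm of where it started. The shim is square and within a few millimetres of the foot's centre line. In the crops viewed, the jam jar and label roll look unmoved.
- **Less certain:**
    - The platter looked level within about 0.2 degrees from the depth images, but the noise there is nearly as large as the change.
    - The networks' point estimates from the side camera differed from the top camera by 5 to 15 mm, so I relied on the top view and the contact forces.
    - I did not test the load on the front-right pad directly; I inferred it from the push force and depth.

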